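# Take up the brake shoe through the adjuster slot

## Robot

A 7-joint arm with a two-finger parallel gripper is mounted at the origin on a cart in front of the work surface, level with it; the furniture and walls round the work are solid. World frame = base frame: x ahead of the robot, y to its left, z up, the work surface at z = 0. Lengths are in m, angles in degrees, forces in N, time in s.
With the tool pointing down it reaches from about 0.4 to 0.875 m from the base axis. Payload 19.3 kg.
Tool frame: the origin (TCP) lies between the finger pads; the fingertips stand 8 mm ahead of it and the grasp point (between the pads) lies 11 mm behind it; z points along the fingers, y is the direction in which the jaws open and shut (so a half turn about z gives the same grasp; the last joint's range is limited). The gripper opens to 85 mm and grips with 20 to 120 N. Pads are 22 mm wide; open, the fingers measure 114 mm over their backs; the gripper's body (76 mm by 85 mm) begins 54 mm behind the grasp point. The pads swing forward as they close: fully open they stand 13 mm farther back than shut.
Start: joints at [65.936, 29.874, -2.08, 91.645, 1.215, 58.505, -6.463], TCP at [0.214, -0.587, 0.239] pointing down, gripper open.
Joint ranges: [-166.77, 166.77], [-17.47, 122.26], [-85.68, 81.53], [9.62, 139.38], [-72.42, 252.41], [9.2, 110.78], [-144.41, 144.41]. Speed limits (degrees/s): [108.29, 108.29, 136.94, 136.94, 172.46, 172.46, 172.46].

## Interface

Orientations are given as a 3x3 rotation matrix whose columns are the frame's x, y, z axes.
In Python, from bench import state, cams, job_done, spotter gives the robot as it stands.
- The arm moves only by the shell command python3 -m creep 'ROWS' [FORCE]. ROWS is JSON, a list of rows, each a list of 7 numbers: the shift along the tool's x, y, z in m, then the turn, a rotation vector about the tool's x, y, z in rad, then the opening, from -1 (shut) to 1 (fully open). A call has 1 to 5 rows; each row is the pose to reach, as a shift and turn from the pose measured when the call began, along the tool's axes at that moment; what a row does not reach only later rows make up. A row lasts 1/8 s, in which the tool goes at most 62.5 mm and 10.7 degrees, less where a joint would pass 70% of its speed; a pose out of reach is approached as far as the arm can. A call with a gripper value outside its range is refused whole. The fingers move at their own pace and stop on an object; FORCE is the grip in N (left out, the last holds). Time passes only in rows, so rows that repeat a pose let the fingers close. It gives the time, the measured TCP pose, the force and the opening at its end, in the units of the state.
- state(): the state, without advancing time (a new reading comes with each control period).
- cams.camera(name): name is "scene" or "top" or "wrist"; returns the picture (400x640x3 uint8, blue, green, red); there is no depth.
- cams.camera_model(name): a dict with "fx", "fy", "cx", "cy" (pixels), "camera_from_world" (4x4, takes a point from world to camera coordinates); the wrist camera has in their place "hand_eye" (4x4, takes a point from camera to tool coordinates, whose origin is the TCP and whose axes are the flange's). Camera axes: x right, y up, looking along -z (the intrinsics and any distortion apply to the point x, -y, -z); pixel columns grow to the right and rows downward; lengths in m; the calibration is good to about 2 mm. A picture is of the moment at which its call begins: read the wrist's pose just before it. camera_model takes no time and is no camera call.
- job_done(): hands the job in, once; it reports no verdict.
Trained networks look in the newest picture that a camera, given by its name, has taken for a name from the list of things; names that differ only in an ending like _2 or _b are one class to them, and where a whole thing is asked for, a point or a joint stands for the part that bears it (a point fixed in the world has none). Each returns a list of dicts, best first, with "confidence" (0 to 1); they miss things now and then, are a little off and sometimes report something else, mostly with a low value. They report only what shows in the picture. A call takes as long as a camera call. They do not tell look-alikes from the thing itself.
- spotter.recognise(name, camera): "rect" ([left, top, right, bottom] in pixels, round what is visible of it).
- spotter.masks_of(name, camera): "mask" (400x640 bool, what is visible of it) and "rect" ([left, top, right, bottom] in pixels, round what is visible of it).
- spotter.place_of(name, camera): "location" ([column, row] in pixels: a listed point, or the origin of a listed thing).
The state is a dict: "t": time; "joint_pos": joint angles; "qvel": joint speeds; "effort": joint torques, N m; "tcp_pos": TCP position; "ee_rot": TCP orientation; "wrist_force": force on the tool from outside, world axes, zero at the start; "wrist_torque": the same for the moment, N m; "finger_gap": finger opening in m.
Only numpy, scipy, OpenCV 4.12 (cv2) and the standard library are available. Lean on these libraries where they do the work, as an engineer would, in place of code of your own. Each camera call takes 0.05 s, during which the arm holds its last target. There are 200 camera calls.

## Task

On the brake teaching model, take the flat-bladed adjusting tool from its wooden stand and, working down through the slot in the cover, push the star wheel round one tooth at a time in the direction of the raised arrow until the brake shoe is pressed against the drum. Turn the wheel with the tool only, keep the hand off the model, and push gently, always under 25 N: stop as soon as the wheel comes up firm. Then put the tool back in its stand, fully down and upright, and leave the glassware where it is.

Things in the scene. Friction and masses are not known exactly. Their poses are not given: they have to be found in the camera images.
- brake_unit: brake model, fixed: grey box 66 (x) x 90 (y) mm under a steel cover 70 x 94 mm whose top is 76 mm above the table; base plate 205 x 94 x 8 mm that also carries the drum. Origin on the table under the slot's centre; x from the box to the drum, y along the slot the way the arrow points (push the teeth this way), z up. Arrow: 34 mm long, beside the slot at x = -18 mm
- slot (a point): centre of the slot, at the level of the cover's top (cover 4 mm thick). The slot is 40 mm long along the model's y and 14 mm wide along its x; its axes are the model's
- wheel (a point): centre of the star wheel, 36 mm below the cover's top, straight below the slot's centre; axes as the model's. Its shaft runs along x. 8 steel teeth, 45 degrees apart, 5 mm thick, 10 mm wide (x), parallel-sided; tips at radius 31 mm (5 mm below the cover's top when upright); hub radius 18.5 mm
- star_wheel (a joint): turn of the star wheel, rad; grows as the teeth under the slot move to the model's +y. At 0 a tooth stands upright; at a value a the teeth lean from upright towards +y by a + k*pi/4. Friction holds it where it is left; turning it takes about 4 to 6 N at the teeth. One tooth (0.785 rad) moves the shoe 2.4 mm towards the drum
- shoe_face (a point): centre of the front face of the brake shoe (a black pad 46 x 26 mm on a steel back plate), which the wheel's screw moves along the model's x. It starts 2 to 8 mm short of the drum's rim; where it meets the rim the wheel comes up firm, and friction then keeps it pressed there
- drum_hub (a point): centre of the drum's hub, on its upper end, 63 mm above the table, straight ahead of the shoe. Dark steel drum, fixed on the base plate; its rim has a radius of 40 mm but is worn and runs up to 1.3 mm out of true, in a different direction each time, so where the shoe meets it can only be felt
- tool_grip (a point): centre of the adjusting tool's black handle, 26 (x) x 20 (y) x 64 mm (z, up); grip it across the 20 mm, along its y. Below it a steel collar 34 x 28 x 4 mm, then a straight steel blade 9 mm wide (x), 5 mm thick (y), 46 mm long. About 90 g. Use it upright with its y along the model's y; a half turn about z makes no difference
- tool_tip (a point): the end of the tool's blade, 82 mm below tool_grip along the tool's z; the collar's underside is 46 mm above it. Axes are the tool's
- tool_stand: wooden block 70 x 64 x 55 mm, fixed to the table, with an upright socket at the centre of its top, 14 (x) x 10 (y) mm and 50 mm deep, for the blade; the collar rests on the block's top. Origin at the centre of its underside. The tool starts in it, its axes near the block's
- petri_dish: round glass dish 60 mm across, 14 mm high, bystander; origin at the centre of its underside
- dropper_1: brown glass dropper bottle 33 mm across, 94 mm high, bystander; origin at the centre of its underside
- evaporating_dish: white porcelain dish 72 mm across, 29 mm high, bystander; origin at the centre of its underside
Not all that is in view belongs to the job. Leave any orange look-alike of the part that bears tool_grip alone.

How it is judged:
By the outcome, as a careful person would: the job done as asked, in the order asked, and still so for the second after the job is handed in, with the robot touching nothing.
It also fails if it takes over 70 s, if anything falls off the work surface, if the arm or the gripper's body presses on something with over 40 N, if the wrist force passes 120 N, or if a joint passes its speed limit or range.

## Working session

There is one attempt and no reset: what is moved stays moved. The work goes in short steps, Python scripts to look and compute and a shell command to move; the robot and the scene stay as the last step left them, time stands still between calls to the robot, and variables do not carry over. Pictures are saved under pics/ and viewed, about 8 in all and at most 12, crops included, and the job is handed in when it is done.

```bash
mkdir -p pics; ls; cat > h.py <<'E'
import numpy as np, cv2
from bench import state, cams, job_done, spotter
def proj_ray(cam,px,st=None):
    m=cams.camera_model(cam); u,v=px
    K=np.array([[m['fx'],0,m['cx']],[0,m['fy'],m['cy']],[0,0,1]])
    d=np.array(m.get('dist',m.get('distortion',np.zeros(5))),float)
    p=cv2.undistortPoints(np.array([[[u,v]]],float),K,d)[0,0]
    dc=np.array([p[0],-p[1],-1.])
    if 'camera_from_world' in m:
        T=np.linalg.inv(np.array(m['camera_from_world']))
    else:
        W=np.eye(4);W[:3,:3]=np.array(st['ee_rot']);W[:3,3]=st['tcp_pos'];T=W@np.array(m['hand_eye'])
    return T[:3,3],T[:3,:3]@dc
def at_z(cam,px,z,st=None):
    o,d=proj_ray(cam,px,st); return o+d*(z-o[2])/d[2]
def proj(cam,P,st=None):
    m=cams.camera_model(cam)
    if 'camera_from_world' in m: C=np.array(m['camera_from_world'])
    else:
        W=np.eye(4);W[:3,:3]=np.array(st['ee_rot']);W[:3,3]=st['tcp_pos'];C=np.linalg.inv(W@np.array(m['hand_eye']))
    p=C[:3,:3]@np.array(P)+C[:3,3]
    return m['cx']+m['fx']*p[0]/-p[2], m['cy']+m['fy']*p[1]/p[2]
def tri(obs,st=None):
    A=np.zeros((3,3));b=np.zeros(3);R=[]
    for c,px in obs:
        o,d=proj_ray(c,px,st);d=d/np.linalg.norm(d);M=np.eye(3)-np.outer(d,d);A+=M;b+=M@o;R.append((o,M))
    x=np.linalg.solve(A,b); return x,[np.linalg.norm(M@(x-o)) for o,M in R]
E
python3 - <<'E'
from h import *
s=state(); print({k:np.round(v,3).tolist() for k,v in s.items()})
for c in ['scene','top']:
    cv2.imwrite(f'pics/{c}0.png',cams.camera(c)); print(c,{k:np.round(v,3).tolist() for k,v in cams.camera_model(c).items()})
    for n in ['slot','wheel','drum_hub','tool_grip','tool_tip','shoe_face','tool_stand','brake_unit','petri_dish','dropper_1','evaporating_dish']:
        print(n,[(np.round(r['location'],1).tolist(),round(r['confidence'],2)) for r in spotter.place_of(n,c)][:4])
m=cams.camera_model('wrist');print({k:np.round(v,4).tolist() for k,v in m.items()})
E
```

```text
pics
{'t': 0.0, 'joint_pos': [65.937, 29.91, -2.081, 91.674, 1.215, 58.503, -6.464], 'qvel': [0.037, -0.067, -0.006, -0.058, 0.052, -0.023, -0.079], 'effort': [-0.001, -92.712, 1.98, -36.994, 0.018, 0.008, 0.0], 'tcp_pos': [0.214, -0.587, 0.239], 'ee_rot': [[0.939, 0.343, -0.0], [0.343, -0.939, 0.001], [-0.0, -0.001, -1.0]], 'wrist_force': [-0.566, -0.501, 0.682], 'wrist_torque': [0.012, -0.002, 0.035], 'finger_gap': 0.085}
scene {'fx': 475.887, 'fy': 475.887, 'cx': 311.025, 'cy': 184.811, 'camera_from_world': [[-0.878, -0.479, 0.002, 0.34], [0.213, -0.387, 0.897, -0.284], [-0.429, 0.788, 0.442, -0.53], [0.0, 0.0, 0.0, 1.0]]}
slot [([298.8, 214.2], 0.7), ([248.6, 206.7], 0.43)]
wheel [([303.0, 233.0], 0.93)]
drum_hub [([248.4, 207.8], 0.96), ([321.1, 167.1], 0.47)]
tool_grip [([368.3, 157.0], 0.93), ([301.6, 179.5], 0.67), ([250.6, 205.7], 0.41)]
tool_tip []
shoe_face [([268.5, 222.7], 0.53)]
tool_stand [([368.6, 195.0], 0.86)]
brake_unit [([300.2, 251.1], 0.92), ([324.2, 168.2], 0.6)]
petri_dish [([291.5, 185.1], 0.6)]
dropper_1 [([380.0, 232.2], 0.72)]
evaporating_dish [([323.5, 16
[... 155 characters left out ...]
0.544], [-0.12, 0.018, 0.993, -0.874], [0.0, 0.0, 0.0, 1.0]]}
slot [([242.7, 224.5], 0.86)]
wheel [([247.1, 225.5], 0.73)]
drum_hub [([244.3, 167.3], 0.91)]
tool_grip [([378.1, 229.4], 0.83), ([301.1, 181.9], 0.77)]
tool_tip []
shoe_face [([247.2, 187.9], 0.66)]
tool_stand [([379.1, 229.5], 0.72), ([373.5, 230.6], 0.61)]
brake_unit []
petri_dish [([353.0, 157.4], 0.72), ([245.5, 189.2], 0.28)]
dropper_1 [([319.1, 271.7], 0.75), ([377.7, 230.5], 0.5)]
evaporating_dish [([407.3, 155.3], 0.75)]
{'fx': 322.7102, 'fy': 322.7102, 'cx': 318.8755, 'cy': 193.1284, 'hand_eye': [[0.0001, 0.9552, 0.2961, 0.0762], [1.0, 0.0004, -0.0015, 0.0003], [-0.0015, 0.2961, -0.9552, -0.1338], [0.0, 0.0, 0.0, 1.0]]}
```

```bash
python3 - <<'E'
from h import *
a=cv2.imread('pics/scene0.png')[110:290,190:430]; b=cv2.imread('pics/top0.png')[110:310,190:450]
a=cv2.resize(a,(780,585)); b=cv2.resize(b,(780,600))
cv2.imwrite('pics/sc.png',a);cv2.imwrite('pics/tc.png',b)
for n,o in dict(slot=[('scene',(298.8,214.2)),('top',(242.7,224.5))],hub=[('scene',(248.4,207.8)),('top',(244.3,167.3))],grip=[('scene',(368.3,157)),('top',(378.1,229.4))],orange=[('scene',(301.6,179.5)),('top',(301.1,181.9))],shoe=[('scene',(268.5,222.7)),('top',(247.2,187.9))],wheel=[('scene',(303,233)),('top',(247.1,225.5))]).items():
    x,r=tri(o);print(n,x.round(4),np.round(r,4))
print('top slot',at_z('top',(242.7,224.5),.076),'hub',at_z('top',(244.3,167.3),.063))
for n,p,z in [('petri',(353,157.4),0),('drop',(319.1,271.7),0),('evap',(407.3,155.3),0)]: print(n,at_z('top',p,z))
E
```

```text
slot [ 0.4921 -0.1498  0.0778] [0.0013 0.0013]
hub [ 0.6045 -0.1523  0.0598] [0.0012 0.0012]
grip [ 0.4724 -0.4068  0.0946] [0.0011 0.0011]
orange [ 0.5631 -0.267   0.0806] [0.0074 0.0074]
shoe [ 0.565  -0.1552  0.0378] [0.0029 0.0029]
wheel [ 0.4899 -0.1539  0.0386] [0.0019 0.0019]
top slot [ 0.49107463 -0.15012392  0.076     ] hub [ 0.6049123  -0.15216603  0.063     ]
petri [ 0.63319239 -0.37347211  0.        ]
drop [ 0.39499193 -0.29450228  0.        ]
evap [ 0.63478585 -0.48955151  0.        ]
```

View pics/sc.png

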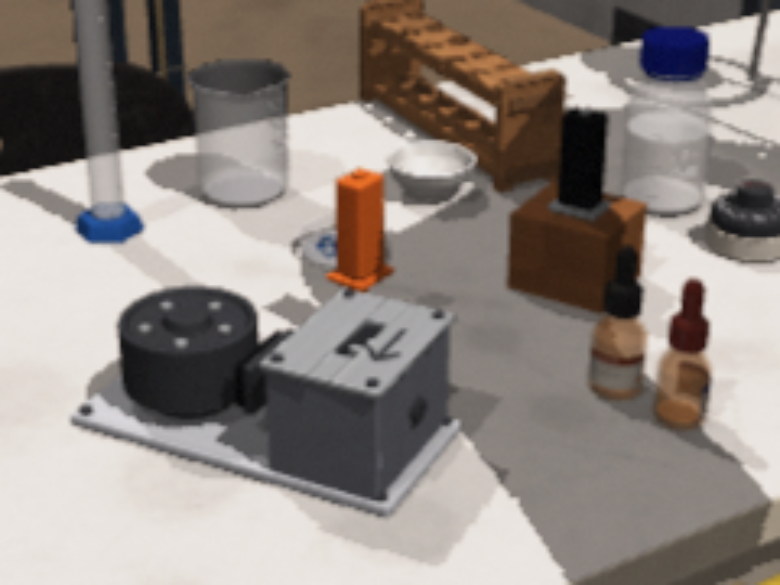

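View pics/tc.png

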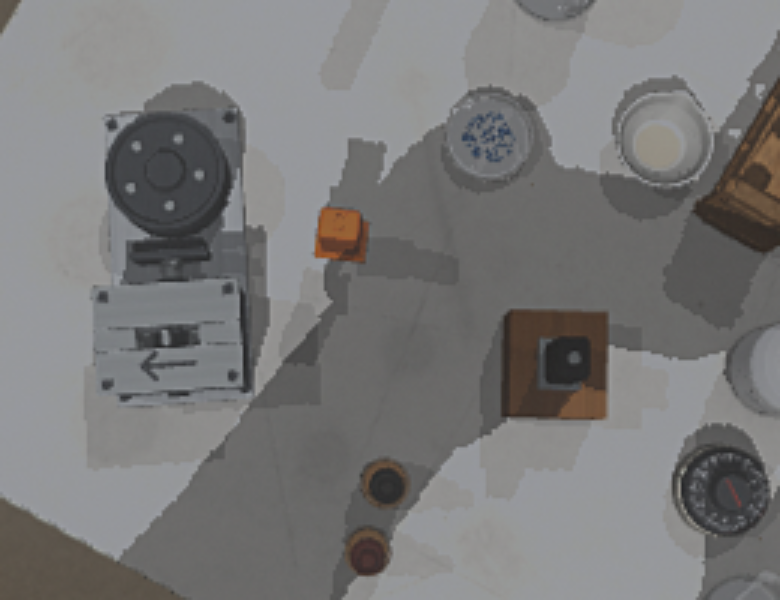

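Candidates for the tool: the black handle in the wooden block (scene 368,157 / top 378,229) and the orange upright look-alike (scene 302,180 / top 301,182). The black one in the stand matches the description. The arrow points to world +y and the drum lies at +x. I'll move over the black handle and check it from close up.

```bash
python3 -m creep '[[0.06,-0.016,0,0,0,0.09,1],[0.12,-0.032,0,0,0,0.18,1],[0.18,-0.048,0,0,0,0.27,1],[0.24,-0.064,0,0,0,0.349,1],[0.30,-0.08,0,0,0,0.349,1]]'; python3 -m creep '[[0,0,0,0,0,0,1],[0,0,0,0,0,0,1]]'
python3 - <<'E'
from h import *
s=state();print(s['t'],s['tcp_pos'],np.round(s['ee_rot'],3).tolist())
im=cams.camera('wrist');cv2.imwrite('pics/w1.png',im)
for n in ['tool_grip','tool_stand']:
    print(n,[(r['location'],round(r['confidence'],2)) for r in spotter.place_of(n,'wrist')][:3],[(r['rect'],r['confidence']) for r in spotter.recognise(n,'wrist')][:3])
print(proj('wrist',[.472,-.407,.091],s),proj('wrist',[.472,-.407,.0],s))
E
```

```text
t: 1.82
tcp_pos: [0.4702, -0.4078, 0.2395]
ee_rot: [[1.0, -0.001, 0.0], [-0.001, -1.0, -0.0], [0.0, 0.0, -1.0]]
wrist_force: [0.3, -1.0, 0.5]
finger_gap: 0.0854
t: 2.08
tcp_pos: [0.4698, -0.4081, 0.2394]
ee_rot: [[1.0, -0.0, -0.0], [-0.0, -1.0, -0.001], [-0.0, 0.001, -1.0]]
wrist_force: [-1.4, -0.7, -0.5]
finger_gap: 0.085
2.075 [ 0.46982246 -0.40805659  0.23938405] [[1.0, -0.0, -0.0], [-0.0, -1.0, -0.001], [-0.0, 0.001, -1.0]]
tool_grip [([153.2, 80.5], 0.63), ([316.8, 175.3], 0.56)] [([116.6, 59.1, 191.7, 96.9], 0.73), ([301.7, 153.7, 332.0, 202.3], 0.6)]
tool_stand [([321.0, 157.5], 0.85)] [([288.6, 125.2, 354.9, 203.8], 0.59)]
(np.float64(317.08728413530804), np.float64(179.1277902314963)) (np.float64(317.3634061899743), np.float64(159.37573329164542))
```

View pics/w1.png

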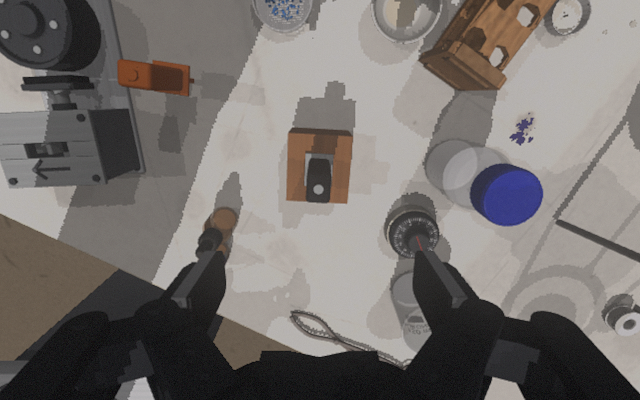

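Straight ahead in view: the stand (288-353,128-203) with the black handle in it (305-332,153-203), nearly aligned with the image. Orange look-alike at (153,78), left alone. Now measure the handle and stand yaw.

```bash
python3 - <<'E'
from h import *
im=cv2.imread('pics/w1.png')
c=cv2.resize(im[115:215,260:380],None,fx=5,fy=5,interpolation=cv2.INTER_CUBIC);cv2.imwrite('pics/w1c.png',c)
E
```

```text
(no output)
```

View pics/w1c.png

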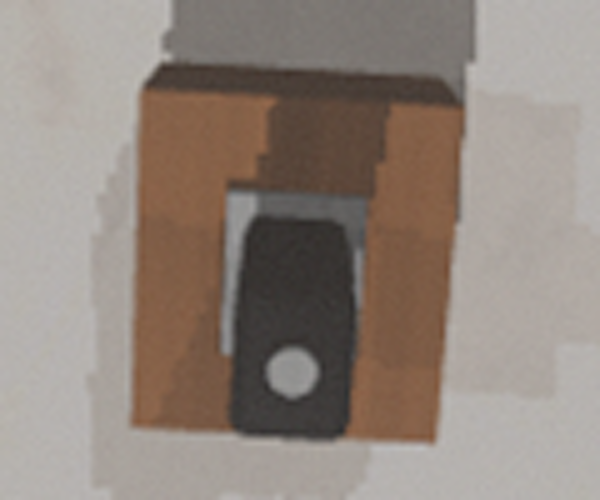

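```bash
python3 - <<'E'
from h import *
s=state()
f=lambda p,z:at_z('wrist',(p[0]/5+260,p[1]/5+115),z,s)
P=[f(p,.055) for p in [(142,92),(460,105),(437,442),(133,427)]]
print(np.round(P,4).tolist(),np.mean(P,0))
for a,b in [(0,1),(1,2),(2,3),(3,0)]:
    d=P[b]-P[a];print(np.linalg.norm(d),np.degrees(np.arctan2(d[1],d[0])))
print('dot',f((292,372),.123))
C=[f(p,.059) for p in [(228,187),(370,195),(222,353)]];print(np.round(C,4).tolist())
print(np.degrees(np.arctan2(*(C[1]-C[0])[1::-1])))
print('collar centre',(C[1]+C[2])/2)
E
```

```text
[[0.5082, -0.3797, 0.055], [0.5055, -0.4419, 0.055], [0.4358, -0.4391, 0.055], [0.4392, -0.3757, 0.055]] [ 0.47218779 -0.40908739  0.055     ]
0.0622634900185088 -92.45519297325819
0.06983731536344495 177.67565583886483
0.06341311871799483 86.86128034005621
0.0690876769027318 -3.2726198471410988
dot [ 0.47125471 -0.40886297  0.123     ]
[[0.4902, -0.3964, 0.059], [0.4885, -0.4243, 0.059], [0.4563, -0.3947, 0.059]]
-93.39120598096353
collar centre [ 0.47242024 -0.40946937  0.059     ]
```

Dimensions match (62×70 mm vs 64×70): tool at (0.472,-0.409), yaw ≈ -2.9°. Descend and grip.

```bash
python3 -m creep '[[0.002,0.001,0.04,0,0,0.05,1],[0.002,0.001,0.09,0,0,0.05,1],[0.002,0.001,0.13,0,0,0.05,1],[0.002,0.001,0.159,0,0,0.05,1],[0.002,0.001,0.159,0,0,0.05,1]]' ; python3 -m creep '[[0,0,0,0,0,0,-0.2],[0,0,0,0,0,0,-0.7],[0,0,0,0,0,0,-1],[0,0,0,0,0,0,-1],[0,0,0,0,0,0,-1]]' 50;  python3 -m creep '[[0,0,0,0,0,0,-1],[0,0,0,0,0,0,-1]]'
```

```text
t: 2.95
tcp_pos: [0.4699, -0.4096, 0.0789]
ee_rot: [[0.999, -0.053, -0.003], [-0.053, -0.999, 0.001], [-0.003, -0.001, -1.0]]
wrist_force: [-0.7, 0.3, 1.0]
finger_gap: 0.0854
t: 3.58
tcp_pos: [0.4702, -0.4098, 0.0797]
ee_rot: [[0.999, -0.053, -0.002], [-0.053, -0.999, 0.001], [-0.002, -0.001, -1.0]]
wrist_force: [-1.3, 1.7, 7.2]
finger_gap: 0.0194
t: 3.82
tcp_pos: [0.4702, -0.4097, 0.0798]
ee_rot: [[0.999, -0.053, -0.002], [-0.053, -0.999, 0.001], [-0.002, -0.001, -1.0]]
wrist_force: [1.0, 0.4, -0.2]
finger_gap: 0.0196
```

```bash
python3 -m creep '[[0,0,-0.03,0,0,0,-1],[0,0,-0.08,0,0,0,-1],[0,0,-0.13,0,0,0,-1],[0,-0.04,-0.13,0,0,0,-1],[0,-0.09,-0.13,0,0,0,-1]]' 90;  python3 -m creep '[[0,-0.05,0,0,0,0,-1],[0,-0.07,0,0,0,0,-1],[0,-0.07,0,0,0,0,-1]]'
python3 - <<'E'
from h import *
s=state();print(s['t'],s['tcp_pos'],np.round(s['ee_rot'],3).tolist(),s['wrist_force'])
im=cams.camera('wrist');cv2.imwrite('pics/w2.png',im)
for n in ['slot','drum_hub','wheel','shoe_face','tool_grip','tool_tip']:
    print(n,[(np.round(r['location'],1),round(r['confidence'],2)) for r in spotter.place_of(n,'wrist')][:3])
u,v=np.array(proj('wrist',[.492,-.15,.076],s)).astype(int);print(u,v)
x0=max(u-90,0);y0=max(v-75,0);c=im[y0:y0+150,x0:x0+200];print(x0,y0)
cv2.imwrite('pics/w2c.png',cv2.resize(c,None,fx=4,fy=4,interpolation=cv2.INTER_CUBIC))
E
```

```text
t: 4.45
tcp_pos: [0.4751, -0.3196, 0.2103]
ee_rot: [[0.999, -0.055, -0.001], [-0.055, -0.999, 0.0], [-0.001, -0.0, -1.0]]
wrist_force: [1.0, 1.0, -1.7]
finger_gap: 0.0191
t: 4.82
tcp_pos: [0.4792, -0.2487, 0.2104]
ee_rot: [[0.999, -0.053, -0.001], [-0.053, -0.999, 0.0], [-0.001, -0.0, -1.0]]
wrist_force: [-0.3, -0.6, -0.0]
finger_gap: 0.019
4.825 [ 0.47918645 -0.24868739  0.21043107] [[0.999, -0.053, -0.001], [-0.053, -0.999, 0.0], [-0.001, -0.0, -1.0]] [-0.26932995 -0.60910795 -0.03341538]
slot [(array([211., 172.]), 0.77)]
drum_hub [(array([190. ,  34.3]), 0.78)]
wheel [(array([219.9, 163.6]), 0.56)]
shoe_face [(array([206.9,  90.3]), 0.87), (array([230.2, 157.5]), 0.22)]
tool_grip [(array([319.5, 270.6]), 0.67), (array([336.9,  90.3]), 0.58)]
tool_tip [(array([320.4, 206. ]), 0.92)]
202 177
112 102
```

View pics/w2c.png

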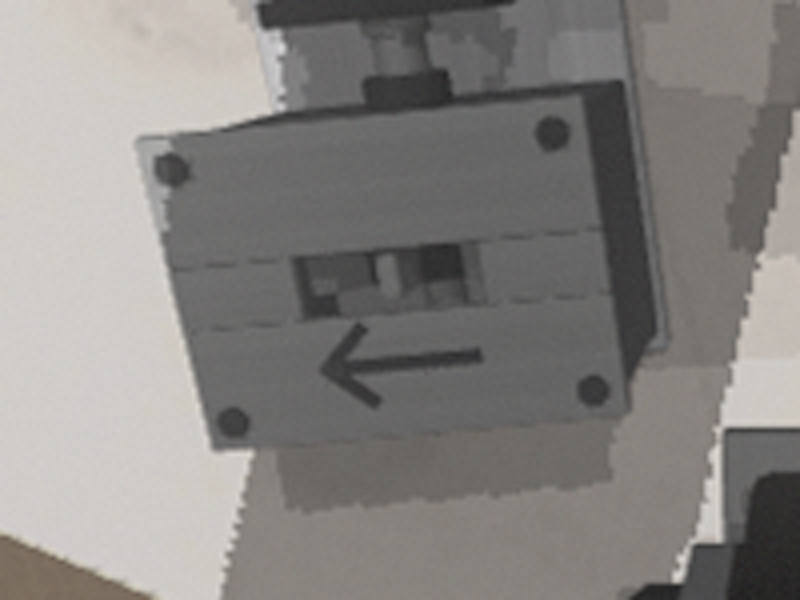

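```bash
python3 - <<'E'
from h import *
s=state()
f=lambda p,z:at_z('wrist',(p[0]/4+112,p[1]/4+102),z,s)
P=[f(p,.076) for p in [(137,138),(583,95),(627,410),(212,450)]]
c=np.mean(P,0);print(np.round(P,4).tolist(),c)
for a,b in [(0,1),(1,2),(2,3),(3,0)]:
    d=P[b]-P[a];print(np.linalg.norm(d),np.degrees(np.arctan2(d[1],d[0])))
S=[f(p,.076) for p in [(295,257),(470,243),(485,303),(307,320)]];print('slot',np.mean(S,0),np.linalg.norm(S[1]-S[0]),np.linalg.norm(S[3]-S[0]))
A=[f(p,.076) for p in [(320,370),(482,354)]];d=A[0]-A[1];print('arrow',np.linalg.norm(d),np.degrees(np.arctan2(d[1],d[0]))-90)
print('net slot',at_z('wrist',(211,172),.076,s),'hub',at_z('wrist',(190,34.3),.063,s))
tip=at_z('wrist',(320.4,206),s['tcp_pos'][2]-.0708,s);print('tip',tip,(tip-s['tcp_pos'])@np.array(s['ee_rot']))
for p in [(376,250),(400,250),(380,298),(402,298)]: print('tooth',f(p,.070))
E
```

```text
[[0.5287, -0.1113, 0.076], [0.5322, -0.2039, 0.076], [0.4639, -0.206, 0.076], [0.4598, -0.1132, 0.076]] [ 0.49613548 -0.15857217  0.076     ]
0.09271643471972815 -87.81307603144697
0.06828307247590322 -178.29087914952322
0.09289754602560436 92.58398999305604
0.06892854518469572 1.5648967770221387
slot [ 0.49574257 -0.15836172  0.076     ] 0.037402797653432324 0.013845897660541659
arrow 0.035690098709465455 2.6302707836582186
net slot [ 0.49587499 -0.15985196  0.076     ] hub [ 0.60478831 -0.1559599   0.063     ]
tip [ 0.48246346 -0.25205129  0.13931007] [0.00396721 0.001367   0.07079505]
tooth [ 0.50139746 -0.15443964  0.07      ]
tooth [ 0.50110726 -0.15961578  0.07      ]
tooth [ 0.49073694 -0.15360866  0.07      ]
tooth [ 0.4904677  -0.15840739  0.07      ]
```

Cover 92.8×68.6 mm matches (94×70); model yaw ≈ +2.1°, slot centre ≈ (0.496,-0.158), one tooth nearly upright (w2c 388,275). The fixed cameras put the slot ~8 mm away in y, so I'll position relative to the tip and check from near.

```bash
python3 -m creep '[[0.004,-0.04,0,0,0,-0.045,-1],[0.009,-0.086,0.0,0,0,-0.089,-1],[0.009,-0.086,0.03,0,0,-0.089,-1],[0.009,-0.086,0.053,0,0,-0.089,-1],[0.009,-0.086,0.053,0,0,-0.089,-1]]'
python3 -m creep '[[0,0,0,0,0,0,-1]]'
python3 - <<'E'
from h import *
s=state();print(s['t'],s['tcp_pos'],np.round(s['ee_rot'],3).tolist(),s['wrist_force'])
im=cams.camera('wrist');cv2.imwrite('pics/w3.png',im)
for n in ['slot','tool_tip']:
    print(n,[(np.round(r['location'],1),round(r['confidence'],2)) for r in spotter.place_of(n,'wrist')][:3])
u,v=np.array(proj('wrist',[.496,-.158,.076],s)).astype(int);print(u,v)
x0=u-66;y0=v-50;a=cv2.resize(im[y0:y0+100,x0:x0+133],(798,600),interpolation=cv2.INTER_CUBIC)
print('w',x0,y0)
im2=cams.camera('scene');cv2.imwrite('pics/s3.png',im2)
u,v=np.array(proj('scene',[.496,-.158,.076])).astype(int);X0=u-40;Y0=v-40;print('s',X0,Y0)
b=cv2.resize(im2[Y0:Y0+60,X0:X0+80],(800,600),interpolation=cv2.INTER_CUBIC)
cv2.imwrite('pics/w3c.png',cv2.resize(np.hstack([a[:,:798],b]),(800,300)))
cv2.imwrite('pics/w3c.png',np.vstack([cv2.resize(a[100:500],(800,400))[:300],cv2.resize(b[150:450],(800,300))]))
cv2.imwrite('pics/w3a.png',a);cv2.imwrite('pics/s3b.png',b)
E
```

```text
t: 5.8
tcp_pos: [0.4916, -0.1652, 0.156]
ee_rot: [[0.999, 0.033, -0.004], [0.033, -0.999, 0.001], [-0.004, -0.001, -1.0]]
wrist_force: [-0.5, -0.9, -0.5]
finger_gap: 0.0191
t: 5.92
tcp_pos: [0.4919, -0.1657, 0.1567]
ee_rot: [[0.999, 0.032, -0.003], [0.032, -0.999, 0.0], [-0.003, -0.001, -1.0]]
wrist_force: [0.1, 0.3, -0.5]
finger_gap: 0.0192
5.925 [ 0.49191888 -0.16565094  0.15674212] [[0.999, 0.032, -0.003], [0.032, -0.999, 0.0], [-0.003, -0.001, -1.0]] [ 0.07418338  0.32039043 -0.4829434 ]
slot [(array([304.8, 198.3]), 0.66)]
tool_tip [(array([439.7, 107.5]), 0.91), (array([317.4, 207.1]), 0.61)]
307 200
w 241 150
s 259 172
```

View pics/w3a.png

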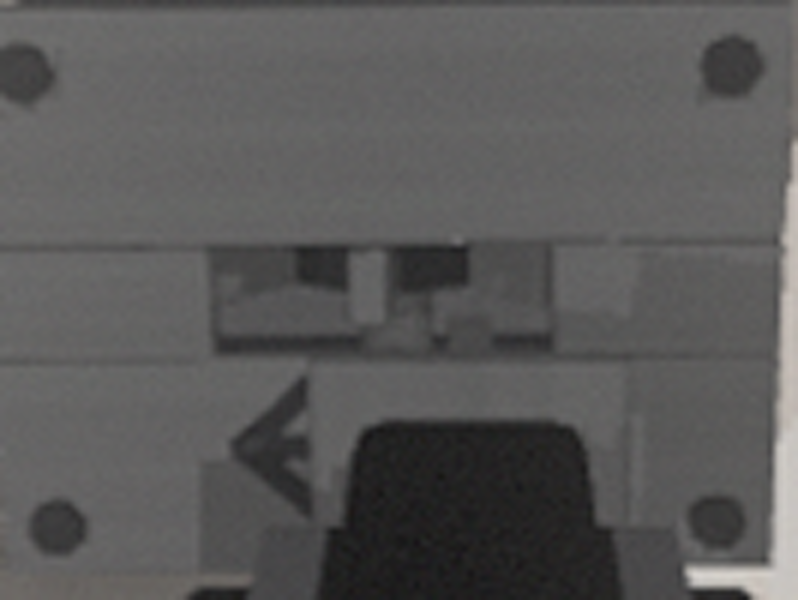

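View pics/s3b.png

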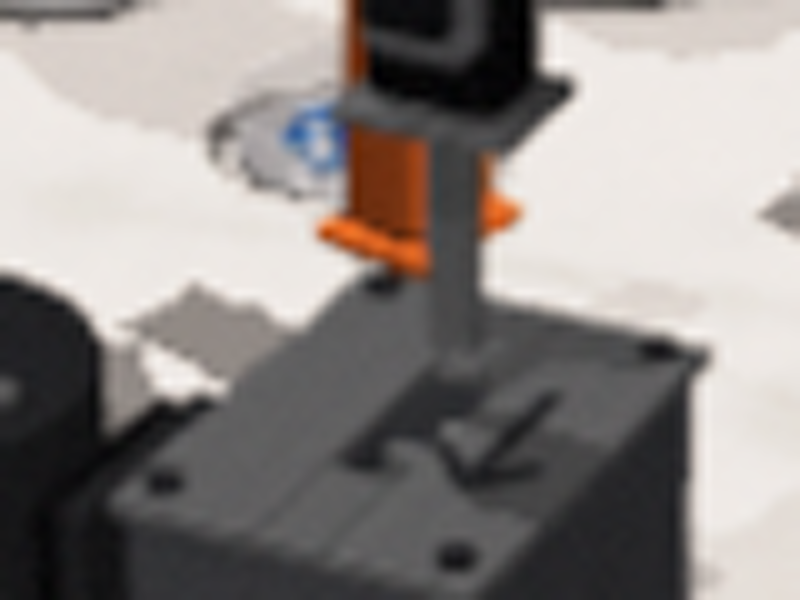

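```bash
python3 - <<'E'
from h import *
s=state()
f=lambda p,z:at_z('wrist',(p[0]/6+241,p[1]/6+150),z,s)
sl=np.mean([f(p,.076) for p in [(210,245),(553,245),(553,355),(215,355)]],0);print('slot',sl)
zt=s['tcp_pos'][2]-.0708
fr=f((471,315),zt);print('tip front',fr,'tipnet',at_z('wrist',(317.4,207.1),zt,s))
print('expected px front', [ (np.array(proj('wrist',np.array(s['tcp_pos'])+np.array(s['ee_rot'])@[dx+.0045,0.001,.0708],s))-[241,150])*6 for dx in (0,.002,.004)])
th=math=np.radians(2.1);my=np.array([-np.sin(th),np.cos(th)]);mx=np.array([np.cos(th),np.sin(th)])
tip=fr[:2]-.0045*mx;d=tip-sl[:2];print('tip rel slot x,y',d@mx,d@my)
for p in [(348,260),(388,260),(355,325),(388,325)]:
    t=f(p,.071)[:2]-sl[:2];print('tooth',t@mx,t@my)
# scene check: blade tip bottom & slot
g=lambda p,z:at_z('scene',(p[0]/10+259,p[1]/10+172),z)
T=g((455,360),zt); print('scene tip',T); 
S=[g(p,.076) for p in [(350,462),(385,470),(435,372),(485,375)]];print(np.round(S,4).tolist())
print(np.degrees(np.arctan2(s['ee_rot'][1][0],s['ee_rot'][0][0])))
E
```

```text
slot [ 0.4961538  -0.15582381  0.076     ]
tip front [ 0.49809685 -0.16603763  0.08586715] tipnet [ 0.49478131 -0.16473416  0.08586715]
expected px front [array([472.5196644, 331.2042681]), array([472.53555733, 314.28334029]), array([472.55153749, 297.26955056])]
tip rel slot x,y -0.0029325283755909036 -0.010278157206263959
tooth 0.0034043151810212165 0.004272615221802855
tooth 0.0033838768902899967 -0.00047348636964405605
tooth -0.0047668322672122935 0.003616768543694141
tooth -0.004783974435588803 -0.00034031200652456014
scene tip [ 0.48850331 -0.16090916  0.08586715]
[[0.4954, -0.1363, 0.076], [0.4888, -0.1368, 0.076], [0.4982, -0.1709, 0.076], [0.4899, -0.1742, 0.076]]
1.8607975938293084
```

Wrist crop: slot spans (210-553,245-355), blade tip front edge near (471,315), tooth 348-388. So the tip sits ~2.5 mm short in x and ~10 mm behind centre. Correct, then enter gently.

```bash
python3 -m creep '[[0.0025,-0.0015,0,0,0,-0.004,-1],[0.0025,-0.0015,0.004,0,0,-0.004,-1],[0.0025,-0.0015,0.008,0,0,-0.004,-1],[0.0025,-0.0015,0.011,0,0,-0.004,-1]]';python3 -m creep '[[0,0,0.001,0,0,0,-1],[0,0,0.002,0,0,0,-1]]'
```

```text
t: 6.62
tcp_pos: [0.4941, -0.1639, 0.1452]
ee_rot: [[0.999, 0.036, -0.003], [0.036, -0.999, 0.0], [-0.003, -0.001, -1.0]]
wrist_force: [-0.1, -0.2, -0.7]
finger_gap: 0.0187
t: 6.88
tcp_pos: [0.4942, -0.1638, 0.1432]
ee_rot: [[0.999, 0.037, -0.003], [0.037, -0.999, 0.0], [-0.003, -0.001, -1.0]]
wrist_force: [0.7, -0.0, -0.5]
finger_gap: 0.0193
```

```bash
python3 -m creep '[[0,0,0.003,0,0,0,-1],[0,0,0.006,0,0,0,-1],[0,0,0.009,0,0,0,-1],[0,0,0.011,0,0,0,-1],[0,0,0.011,0,0,0,-1]]'
python3 - <<'E'
from h import *
s=state()
im=cams.camera('scene');u,v=np.array(proj('scene',[.525,-.158,.06])).astype(int)
b=cv2.resize(im[v-45:v+30,u-50:u+50],(800,600),interpolation=cv2.INTER_CUBIC)
w=cams.camera('wrist');cv2.imwrite('pics/w4.png',w)
a=cv2.resize(w[150:250,241:374],(798,600),interpolation=cv2.INTER_CUBIC)[150:450]
cv2.imwrite('pics/c4.png',np.vstack([cv2.resize(a,(600,225)),cv2.resize(b,(500,375)).copy() if 0 else cv2.copyMakeBorder(cv2.resize(b,(500,375)),0,0,0,100,0)]))
E
```

```text
t: 7.5
tcp_pos: [0.494, -0.1638, 0.132]
ee_rot: [[0.999, 0.036, -0.004], [0.036, -0.999, 0.001], [-0.003, -0.001, -1.0]]
wrist_force: [0.1, 0.1, -1.8]
finger_gap: 0.0191
```

View pics/c4.png

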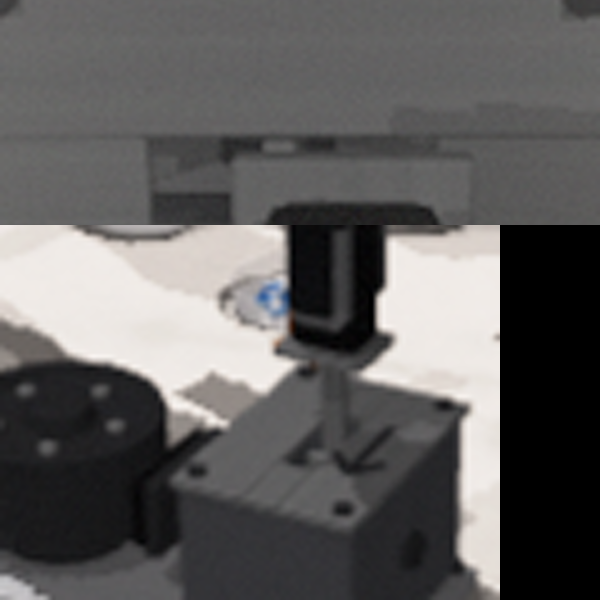

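Blade is in the slot behind the tooth (contact-free). Push toward +y.

```bash
python3 -m creep '[[0,-0.002,0,0,0,0,-1],[0,-0.004,0,0,0,0,-1]]';python3 -m creep '[[0,-0.0015,0,0,0,0,-1],[0,-0.003,0,0,0,0,-1]]';python3 -m creep '[[0,-0.0015,0,0,0,0,-1],[0,-0.003,0,0,0,0,-1]]';python3 -m creep '[[0,-0.0015,0,0,0,0,-1],[0,-0.003,0,0,0,0,-1]]'
```

```text
t: 7.85
tcp_pos: [0.494, -0.1597, 0.1323]
ee_rot: [[0.999, 0.037, -0.003], [0.037, -0.999, 0.001], [-0.003, -0.001, -1.0]]
wrist_force: [0.4, -0.0, -1.6]
finger_gap: 0.0192
t: 8.1
tcp_pos: [0.4939, -0.1573, 0.1323]
ee_rot: [[0.999, 0.036, -0.003], [0.036, -0.999, -0.0], [-0.003, 0.0, -1.0]]
wrist_force: [-0.1, -5.7, -2.2]
finger_gap: 0.0192
t: 8.35
tcp_pos: [0.4938, -0.1551, 0.1324]
ee_rot: [[0.999, 0.035, -0.003], [0.035, -0.999, -0.001], [-0.003, 0.001, -1.0]]
wrist_force: [0.4, -5.5, -3.5]
finger_gap: 0.0191
t: 8.6
tcp_pos: [0.4936, -0.1528, 0.1324]
ee_rot: [[0.999, 0.035, -0.002], [0.035, -0.999, -0.002], [-0.003, 0.002, -1.0]]
wrist_force: [0.5, -5.6, -2.7]
finger_gap: 0.019
```

```bash
for i in 1 ; do python3 -m creep '[[0,-0.0015,0,0,0,0,-1],[0,-0.003,0,0,0,0,-1]]' | sed -n '1,2p;4p';python3 -m creep '[[0,-0.001,0,0,0,0,-1],[0,-0.002,0,0,0,0,-1]]'| sed -n '1,2p;4p';python3 -m creep '[[0,-0.001,0,0,0,0,-1],[0,-0.002,0,0,0,0,-1]]'| sed -n '1,2p;4p';python3 -m creep '[[0,-0.001,0,0,0,0,-1],[0,-0.002,0,0,0,0,-1]]'| sed -n '1,2p;4p'; done
```

```text
t: 8.85
tcp_pos: [0.4935, -0.1507, 0.1324]
wrist_force: [0.3, -6.1, -2.7]
t: 9.1
tcp_pos: [0.4935, -0.1494, 0.1325]
wrist_force: [0.3, -6.2, -1.9]
t: 9.35
tcp_pos: [0.4933, -0.1483, 0.1325]
wrist_force: [-0.9, -6.1, -1.9]
t: 9.6
tcp_pos: [0.4933, -0.147, 0.1326]
wrist_force: [0.6, -6.8, -0.9]
```

```bash
python3 -m creep '[[0,-0.001,0,0,0,0,-1],[0,-0.002,0,0,0,0,-1]]'| sed -n '1,2p;4p';python3 -m creep '[[0,-0.001,0,0,0,0,-1],[0,-0.002,0,0,0,0,-1]]'| sed -n '1,2p;4p';python3 -m creep '[[0,-0.001,0,0,0,0,-1],[0,-0.002,0,0,0,0,-1]]'| sed -n '1,2p;4p';python3 -m creep '[[0,-0.001,0,0,0,0,-1],[0,-0.002,0,0,0,0,-1]]'| sed -n '1,3p;4p'
```

```text
t: 9.85
tcp_pos: [0.4933, -0.1458, 0.1327]
wrist_force: [-0.4, -5.6, -0.7]
t: 10.1
tcp_pos: [0.4932, -0.1446, 0.1328]
wrist_force: [0.6, -5.3, -1.0]
t: 10.35
tcp_pos: [0.4932, -0.1433, 0.1329]
wrist_force: [0.8, -5.0, -0.9]
t: 10.6
tcp_pos: [0.4932, -0.142, 0.1331]
ee_rot: [[1.0, 0.03, -0.0], [0.03, -0.999, -0.01], [-0.0, 0.01, -1.0]]
wrist_force: [0.5, -4.3, -1.0]
```

First stroke done (~36° turned, no firm stop). Back off, lift, return for the next tooth, straightening the slight tilt.

```bash
python3 -m creep '[[0,0.0025,0,0,0,0,-1],[0,0.0025,-0.009,0,0,0,-1],[0,0.0025,-0.018,0,0,0,-1],[0,0.013,-0.018,0.01,0,-0.006,-1],[0.0004,0.0243,-0.018,0.01,0,-0.006,-1]]';python3 -m creep '[[0,0,0,0,0,0,-1]]'
```

```text
t: 11.22
tcp_pos: [0.4945, -0.1665, 0.1519]
ee_rot: [[0.999, 0.036, 0.0], [0.036, -0.999, -0.0], [0.0, 0.0, -1.0]]
wrist_force: [0.1, 1.8, -0.3]
finger_gap: 0.0192
t: 11.35
tcp_pos: [0.4944, -0.1674, 0.1521]
ee_rot: [[0.999, 0.035, 0.0], [0.035, -0.999, -0.001], [0.0, 0.001, -1.0]]
wrist_force: [0.5, 0.6, -1.7]
finger_gap: 0.019
```

```bash
python3 -m creep '[[0,-0.001,0.004,0,0,0,-1],[0,-0.001,0.008,0,0,0,-1],[0,-0.001,0.012,0,0,0,-1],[0,-0.001,0.015,0,0,0,-1]]'|sed 3d;python3 -m creep '[[0,0,0.002,0,0,0,-1],[0,0,0.0045,0,0,0,-1]]';python3 -m creep '[[0,-0.002,0,0,0,0,-1],[0,-0.003,0,0,0,0,-1]]'|sed 3d;python3 -m creep '[[0,-0.001,0,0,0,0,-1],[0,-0.002,0,0,0,0,-1]]'|sed 3d;python3 -m creep '[[0,-0.001,0,0,0,0,-1],[0,-0.002,0,0,0,0,-1]]'|sed 3d
```

```text
t: 11.85
tcp_pos: [0.4943, -0.1662, 0.1367]
wrist_force: [-0.6, 1.0, -0.4]
finger_gap: 0.0189
t: 12.1
tcp_pos: [0.4944, -0.1662, 0.1321]
ee_rot: [[0.999, 0.035, 0.0], [0.035, -0.999, -0.001], [0.0, 0.001, -1.0]]
wrist_force: [0.8, 0.1, -0.6]
finger_gap: 0.019
t: 12.35
tcp_pos: [0.4942, -0.1634, 0.1321]
wrist_force: [0.1, -4.3, -4.4]
finger_gap: 0.0192
t: 12.6
tcp_pos: [0.4941, -0.1617, 0.1322]
wrist_force: [-0.5, -4.6, 0.9]
finger_gap: 0.019
t: 12.85
tcp_pos: [0.4941, -0.1598, 0.1324]
wrist_force: [-0.2, -4.3, 2.1]
finger_gap: 0.0193
```

```bash
python3 -m creep '[[0,-0.001,0,0,0,0,-1],[0,-0.002,0,0.001,0,0,-1]]'|sed '3d;5d';python3 -m creep '[[0,-0.001,0,0,0,0,-1],[0,-0.002,0,0.001,0,0,-1]]'|sed '3d;5d';python3 -m creep '[[0,-0.001,0,0,0,0,-1],[0,-0.002,0,0.001,0,0,-1]]'|sed '3d;5d';python3 -m creep '[[0,-0.001,0,0,0,0,-1],[0,-0.002,0,0.001,0,0,-1]]'|sed '3d;5d'
```

```text
t: 13.1
tcp_pos: [0.4941, -0.158, 0.1325]
wrist_force: [-0.8, -5.6, 1.3]
t: 13.35
tcp_pos: [0.494, -0.1562, 0.1325]
wrist_force: [-0.6, -5.7, 0.1]
t: 13.6
tcp_pos: [0.4939, -0.1543, 0.1325]
wrist_force: [-0.8, -4.3, -2.9]
t: 13.85
tcp_pos: [0.4938, -0.1525, 0.1324]
wrist_force: [0.2, -6.3, -3.0]
```

```bash
python3 -m creep '[[0,-0.001,0,0,0,0,-1],[0,-0.002,0,0.001,0,0,-1]]'|sed '3d;5d';python3 -m creep '[[0,-0.001,0,0,0,0,-1],[0,-0.002,0,0.001,0,0,-1]]'|sed '3d;5d'
```

```text
t: 14.1
tcp_pos: [0.4937, -0.1507, 0.1323]
wrist_force: [-1.0, -6.5, -1.3]
t: 14.35
tcp_pos: [0.4937, -0.1489, 0.1323]
wrist_force: [0.1, -5.0, -1.7]
```

```bash
python3 -m creep '[[0,-0.001,0,0,0,0,-1],[0,-0.002,0,0.001,0,0,-1]]'|sed '3d;5d';python3 -m creep '[[0,-0.001,0,0,0,0,-1],[0,-0.002,0,0.001,0,0,-1]]'|sed '3d;5d'
```

```text
t: 14.6
tcp_pos: [0.4936, -0.1471, 0.1323]
wrist_force: [0.2, -6.0, -1.3]
t: 14.85
tcp_pos: [0.4936, -0.1452, 0.1323]
wrist_force: [0.0, -5.9, -1.2]
```

```bash
python3 -m creep '[[0,-0.001,0,0,0,0,-1],[0,-0.002,0,0.001,0,0,-1]]'|sed '3d;5d';python3 -m creep '[[0,-0.001,0,0,0,0,-1],[0,-0.002,0,0.001,0,0,-1]]'
```

```text
t: 15.1
tcp_pos: [0.4936, -0.1434, 0.1324]
wrist_force: [-0.0, -5.5, -0.2]
t: 15.35
tcp_pos: [0.4937, -0.1415, 0.1324]
ee_rot: [[0.999, 0.033, 0.002], [0.033, -0.999, 0.006], [0.002, -0.006, -1.0]]
wrist_force: [0.0, -5.5, -1.0]
finger_gap: 0.0192
```

Second stroke finished, still not firm. Repeat.

```bash
python3 -m creep '[[0,0.0025,0,0,0,0,-1],[0,0.0025,-0.009,0,0,0,-1],[0,0.0025,-0.018,0,0,0,-1],[0,0.013,-0.018,-0.006,0.002,-0.003,-1],[0.0,0.0235,-0.018,-0.006,0.002,-0.003,-1]]'|sed '3d;5d';python3 -m creep '[[0,0,0,0,0,0,-1]]';python3 -m creep '[[0,0,0.004,0,0,0,-1],[0,0,0.008,0,0,0,-1],[0,0,0.012,0,0,0,-1],[0,0,0.015,0,0,0,-1]]'|sed 3d;python3 -m creep '[[0,0,0.002,0,0,0,-1],[0,0,0.0045,0,0,0,-1]]'
```

```text
t: 15.98
tcp_pos: [0.4944, -0.1658, 0.1504]
wrist_force: [-0.5, 0.2, -1.6]
t: 16.1
tcp_pos: [0.4941, -0.167, 0.1501]
ee_rot: [[0.999, 0.035, 0.004], [0.035, -0.999, -0.001], [0.004, 0.001, -1.0]]
wrist_force: [-0.2, 0.5, -0.2]
finger_gap: 0.0192
t: 16.6
tcp_pos: [0.4941, -0.1669, 0.1348]
wrist_force: [0.1, -0.1, -0.6]
finger_gap: 0.0192
t: 16.85
tcp_pos: [0.4942, -0.1668, 0.1301]
ee_rot: [[0.999, 0.035, 0.003], [0.035, -0.999, -0.001], [0.003, 0.001, -1.0]]
wrist_force: [0.8, -0.1, -1.3]
finger_gap: 0.0191
```

```bash
python3 -m creep '[[0,-0.001,0,0,0,0,-1],[0,-0.002,0,0,0,0,-1]]'|sed '3d;5d';python3 -m creep '[[0,-0.001,0,0,0,0,-1],[0,-0.002,0,0,0,0,-1]]'|sed '3d;5d';python3 -m creep '[[0,-0.001,0,0,0,0,-1],[0,-0.002,0,0.001,0,0,-1]]'|sed '3d;5d'
```

```text
t: 17.1
tcp_pos: [0.4942, -0.1647, 0.1302]
wrist_force: [0.1, -0.3, -0.5]
t: 17.35
tcp_pos: [0.4941, -0.1626, 0.1303]
wrist_force: [-0.4, 0.1, -1.3]
t: 17.6
tcp_pos: [0.4941, -0.1611, 0.1304]
wrist_force: [0.1, -4.6, -0.1]
```

```bash
python3 -m creep '[[0,-0.001,-0.0008,0,0,0,-1],[0,-0.002,-0.0016,0.001,0,0,-1]]'|sed '3d;5d';python3 -m creep '[[0,-0.001,0,0,0,0,-1],[0,-0.002,0,0.001,0,0,-1]]'|sed '3d;5d'
```

```text
t: 17.85
tcp_pos: [0.4939, -0.1593, 0.1319]
wrist_force: [-0.3, -4.9, -5.7]
t: 18.1
tcp_pos: [0.4939, -0.1575, 0.132]
wrist_force: [-0.4, -5.6, -2.0]
```

```bash
python3 -m creep '[[0,-0.001,0,0,0,0,-1],[0,-0.002,0,0.001,0,0,-1]]'|sed '3d;5d';python3 -m creep '[[0,-0.001,0,0,0,0,-1],[0,-0.002,0,0.001,0,0,-1]]'|sed '3d;5d'
```

```text
t: 18.35
tcp_pos: [0.4938, -0.1558, 0.1321]
wrist_force: [0.2, -4.5, -2.6]
t: 18.6
tcp_pos: [0.4937, -0.1543, 0.1322]
wrist_force: [0.7, -9.2, -3.8]
```

```bash
python3 -m creep '[[0,-0.001,0,0,0,0,-1],[0,-0.002,0,0.001,0,0,-1]]'|sed '3d;5d';python3 -m creep '[[0,-0.001,0,0,0,0,-1],[0,-0.002,0,0.001,0,0,-1]]'|sed '3d;5d'
```

```text
t: 18.85
tcp_pos: [0.4935, -0.1534, 0.1322]
wrist_force: [0.4, -11.3, -3.9]
t: 19.1
tcp_pos: [0.4935, -0.1528, 0.1323]
wrist_force: [0.5, -14.1, -6.4]
```

```bash
python3 -m creep '[[0,-0.001,0,0,0,0,-1],[0,-0.0018,0,0,0,0,-1]]'
```

```text
t: 19.35
tcp_pos: [0.4934, -0.1525, 0.1324]
ee_rot: [[1.0, 0.031, 0.005], [0.031, -1.0, -0.001], [0.005, 0.001, -1.0]]
wrist_force: [0.7, -14.1, -5.5]
finger_gap: 0.0192
```

Force rose 5 → 9 → 11 → 14 N while motion stalled (0.3 mm): firm. Retreat and go back toward the stand.

```bash
python3 -m creep '[[0,0.003,0,0,0,0,-1],[0,0.004,-0.012,0,0,0,-1],[0,0.004,-0.025,0,0,0,-1],[0,0.004,-0.055,0,0,0,-1],[0,0.004,-0.085,0,0,0,-1]]'|sed '3d;5d'
python3 -m creep '[[-0.001,0.06,0,0,0,0.04,-1],[-0.002,0.12,0,0,0,0.084,-1],[-0.005,0.18,0,0,0,0.084,-1],[-0.01,0.23,0,0,0,0.084,-1],[-0.0155,0.255,0,-0.001,0.005,0.084,-1]]';python3 -m creep '[[0,0,0,0,0,0,-1],[0,0,0,0,0,0,-1]]'
```

```text
t: 19.98
tcp_pos: [0.4932, -0.156, 0.2193]
wrist_force: [0.4, -0.9, -0.8]
t: 20.6
tcp_pos: [0.4851, -0.4138, 0.2202]
ee_rot: [[0.998, -0.054, 0.011], [-0.054, -0.999, -0.002], [0.011, 0.001, -1.0]]
wrist_force: [0.3, 0.7, -1.3]
finger_gap: 0.0193
t: 20.85
tcp_pos: [0.4855, -0.413, 0.2208]
ee_rot: [[0.998, -0.054, 0.012], [-0.054, -0.999, -0.002], [0.012, 0.001, -1.0]]
wrist_force: [0.2, -0.1, -0.8]
finger_gap: 0.019
```

```bash
python3 -m creep '[[-0.0155,-0.0025,0,0.002,-0.013,0,-1],[-0.0155,-0.0025,0.03,0.002,-0.013,0,-1],[-0.0155,-0.0025,0.055,0.002,-0.013,0,-1],[-0.0155,-0.0025,0.055,0.002,-0.013,0,-1]]';python3 -m creep '[[0,0,0,0,0,0,-1]]'
python3 - <<'E'
from h import *
s=state();print(s['tcp_pos'],np.round(s['ee_rot'],4).tolist())
w=cams.camera('wrist');cv2.imwrite('pics/w5.png',w)
r=spotter.place_of('tool_tip','wrist');print([(x['location'],x['confidence']) for x in r])
u,v=np.array(proj('wrist',[.472,-.409,.055],s)).astype(int);print(u-50,v-50)
a=cv2.resize(w[v-50:v+50,u-50:u+50],(500,500),interpolation=cv2.INTER_CUBIC)
t=cams.camera('scene');cv2.imwrite('pics/s5.png',t);c=cv2.resize(t[190:260,225:295],(300,300),interpolation=cv2.INTER_CUBIC);u,v=np.array(proj('scene',[.472,-.409,.07])).astype(int)
d=cv2.resize(t[v-25:v+25,u-37:u+38],(300,200),interpolation=cv2.INTER_CUBIC)
cv2.imwrite('pics/c5.png',np.hstack([a,np.vstack([c,d])]))
E
```

```text
t: 21.35
tcp_pos: [0.4698, -0.4084, 0.1647]
ee_rot: [[0.999, -0.053, -0.004], [-0.053, -0.999, 0.003], [-0.004, -0.003, -1.0]]
wrist_force: [0.0, 0.9, -0.5]
finger_gap: 0.0188
t: 21.48
tcp_pos: [0.47, -0.4082, 0.1659]
ee_rot: [[0.999, -0.052, -0.003], [-0.052, -0.999, 0.002], [-0.003, -0.002, -1.0]]
wrist_force: [-0.6, -0.1, -0.4]
finger_gap: 0.0189
[ 0.46999362 -0.40818475  0.16585015] [[0.9986, -0.0523, -0.0031], [-0.0523, -0.9986, 0.0025], [-0.0033, -0.0023, -1.0]]
[([154.2, 87.3], 0.79), ([317.4, 206.8], 0.77)]
269 140
```

View pics/c5.png

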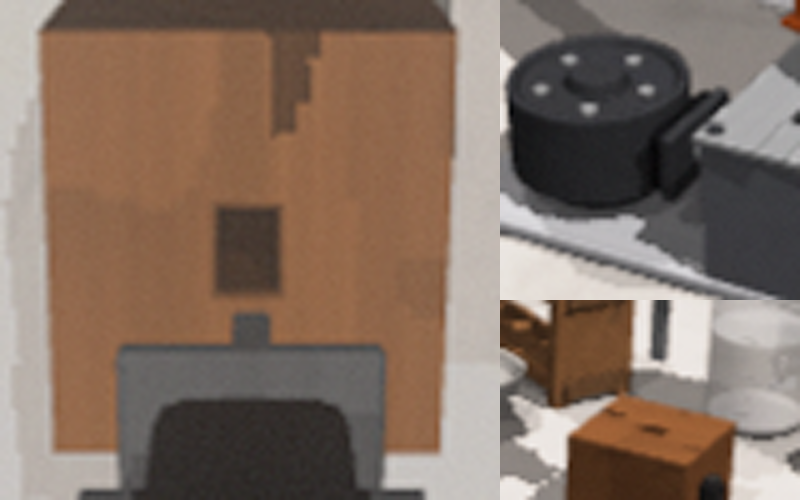

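The shoe now meets the drum (right pane); the empty socket is at crop (248,250), the blade's front end at (251,315). Check their offset.

```bash
python3 - <<'E'
from h import *
s=state();R=np.array(s['ee_rot'])
f=lambda p,z:at_z('wrist',(p[0]/5+269,p[1]/5+140),z,s)
so=np.mean([f(p,.055) for p in [(215,206),(280,206),(282,295),(214,295)]],0)
fr=f((251,314),s['tcp_pos'][2]-.0708);tip=fr-R[:,0]*.0045
print(so,tip,'tool-frame shift',(so-tip)@R)
print([np.round(f(p,.055),4).tolist() for p in [(215,206),(280,206),(282,295),(214,295)]])
E
```

```text
[ 0.47287841 -0.40844008  0.055     ] [ 0.47158878 -0.40888825  0.09490235] tool-frame shift [ 0.0013798  -0.00042982  0.03989954]
[[0.4805, -0.4037, 0.055], [0.48, -0.4139, 0.055], [0.4653, -0.4135, 0.055], [0.4658, -0.4027, 0.055]]
```

```bash
python3 -m creep '[[0.0006,0.0004,0.02,0,0,0,-1],[0.0006,0.0004,0.035,0,0,0,-1],[0.0006,0.0004,0.042,0,0,0,-1],[0.0006,0.0004,0.046,0,0,0,-1]]'|sed 3d;python3 -m creep '[[0,0,0.006,0,0,0,-1],[0,0,0.012,0,0,0,-1],[0,0,0.018,0,0,0,-1]]'
```

```text
t: 22.12
tcp_pos: [0.4704, -0.4086, 0.119]
wrist_force: [-0.4, 1.3, -0.3]
finger_gap: 0.0189
t: 22.5
tcp_pos: [0.4704, -0.4086, 0.1007]
ee_rot: [[0.999, -0.053, -0.003], [-0.053, -0.999, 0.003], [-0.003, -0.002, -1.0]]
wrist_force: [-0.7, -0.0, 0.0]
finger_gap: 0.0187
```

```bash
python3 -m creep '[[0,0,0.006,0,0,0,-1],[0,0,0.012,0,0,0,-1],[0,0,0.017,0,0,0,-1],[0,0,0.0195,0,0,0,-1]]'|sed 3d;python3 -m creep '[[0,0,0.001,0,0,0,-1],[0,0,0.002,0,0,0,-1]]'
```

```text
t: 23.0
tcp_pos: [0.4702, -0.4085, 0.0808]
wrist_force: [0.2, 0.0, -0.6]
finger_gap: 0.0191
t: 23.25
tcp_pos: [0.4702, -0.4086, 0.0797]
ee_rot: [[0.999, -0.053, -0.003], [-0.053, -0.999, 0.003], [-0.003, -0.003, -1.0]]
wrist_force: [-8.8, 6.1, 25.8]
finger_gap: 0.0191
```

Seated (contact at the original height). Open slowly and retreat.

```bash
python3 -m creep '[[0,0,-0.0005,0,0,0,-1],[0,0,-0.0005,0,0,0,-0.4],[0,0,-0.0005,0,0,0,0.2],[0,0,-0.0005,0,0,0,1],[0,0,-0.0005,0,0,0,1]]' 20;python3 -m creep '[[0,0,0,0,0,0,1],[0,0,0,0,0,0,1],[0,0,0,0,0,0,1]]'|tail -2;python3 -m creep '[[0,0,-0.02,0,0,0,1],[0,0,-0.06,0,0,0,1],[0,0,-0.11,0,0,0,1],[0,0,-0.16,0,0,0,1],[0,0,-0.16,0,0,0,1]]'
python3 - <<'E'
from h import *
s=state()
w=cams.camera('wrist');u,v=np.array(proj('wrist',[.472,-.409,.08],s)).astype(int)
a=cv2.resize(w[v-50:v+50,u-50:u+50],(400,400),interpolation=cv2.INTER_CUBIC)
t=cams.camera('scene');cv2.imwrite('pics/s6.png',t);u,v=np.array(proj('scene',[.472,-.409,.07])).astype(int)
d=cv2.resize(t[v-40:v+40,u-40:u+40],(400,400),interpolation=cv2.INTER_CUBIC)
p=cams.camera('top');cv2.imwrite('pics/t6.png',p);e=p[120:300,200:440]
cv2.imwrite('pics/c6.png',np.hstack([a,d]))
for n in ['petri_dish','dropper_1','evaporating_dish','shoe_face']: print(n,[np.round(r['location'],1) for r in spotter.place_of(n,'top')][:2])
E
```

```text
t: 23.88
tcp_pos: [0.4703, -0.4085, 0.0802]
ee_rot: [[0.999, -0.053, -0.003], [-0.053, -0.999, 0.003], [-0.003, -0.003, -1.0]]
wrist_force: [0.5, -0.2, 0.8]
finger_gap: 0.0783
wrist_force: [-0.2, 0.2, 0.4]
finger_gap: 0.0852
t: 24.88
tcp_pos: [0.472, -0.4101, 0.2455]
ee_rot: [[0.999, -0.053, 0.003], [-0.053, -0.999, -0.002], [0.003, 0.001, -1.0]]
wrist_force: [0.7, 0.6, -0.1]
finger_gap: 0.0854
petri_dish [array([351.3, 158.9])]
dropper_1 [array([318.6, 271. ])]
evaporating_dish [array([412.1, 159.2])]
shoe_face [array([245. , 190.8])]
```

View pics/c6.png

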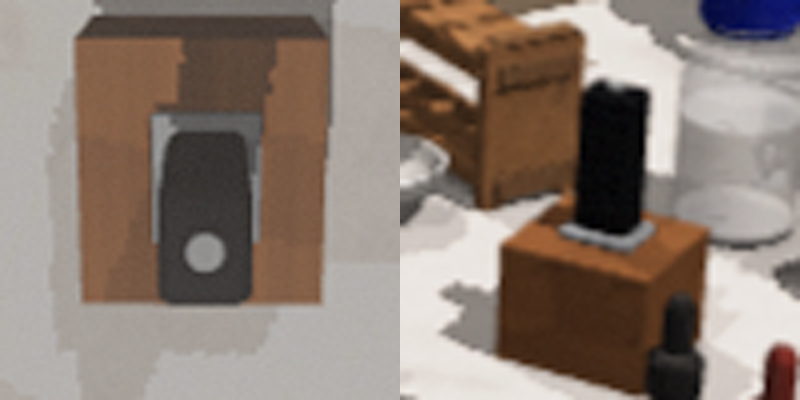

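Tool stands upright with its collar on the block. One last look at the shoe/drum, before and after.

```bash
python3 - <<'E'
import cv2,numpy as np
f=lambda n,y,x,h,w:cv2.resize(cv2.imread(n)[y:y+h,x:x+w],(400,300),interpolation=cv2.INTER_CUBIC)
cv2.imwrite('pics/c7.png',np.vstack([np.hstack([f(n,165,215,60,80) for n in('pics/top0.png','pics/t6.png')]),np.hstack([f(n,200,240,60,80) for n in('pics/scene0.png','pics/s6.png')])]))
E
```

```text
(no output)
```

View pics/c7.png

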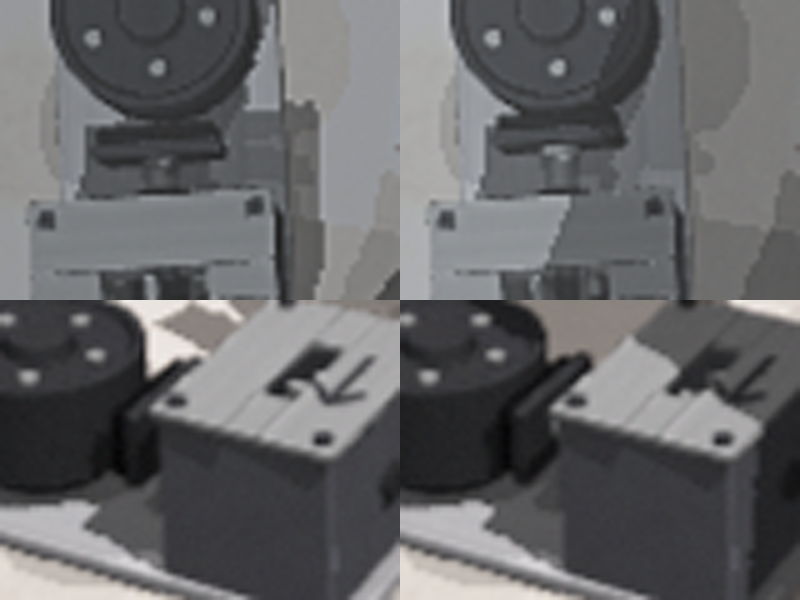

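Before/after: the shoe has moved forward about 4–5 mm (top rows 125 → 115) and now meets the drum's rim. Hand in.

```bash
python3 -c "
from bench import state,job_done
s=state();print(s['t'],s['wrist_force']);print(job_done())"
```

```text
25.225 [-1.76244586  0.18971675 -1.08091242]
the job is handed in; nothing more can be done
None
```

The star wheel is turned up firm with the shoe pressed on the drum, the tool is back in its stand, and I handed the job in at 25.2 s.

**Turning the wheel:** I took the black-handled tool, not the orange look-alike. Working through the slot, I pushed the wheel in the arrow's direction over three strokes, about 106° in all. Turning took 4–6 N. It came up firm in the third stroke: the push rose to about 14 N (15.5 N in total) and motion stalled, so I stopped there.

**Last checks:**
- **Shoe:** the before and after pictures show it moved about 4 mm and now meets the rim. The turn angle implies about 5.6 mm, but the picture estimate is coarse.
- **Tool:** it stands upright with its collar on the block. I pressed it down at the same height it was picked from, with a brief 26 N on the stand, then opened the hand and moved clear.
- **Glassware:** the petri dish and dropper bottle were found within about 2 pixels of where they started. The evaporating dish read about 6 pixels away (roughly 11 mm). I put that down to detector scatter, since the arm never went near it, but I did not check it by eye in the last pictures.

**Disagreement:** the fixed cameras placed the slot about 8 mm off from the wrist camera in y. I relied on the wrist camera at close range, and the blade entered the slot without contact.

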